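# Load the guarded station and latch its gate

## Task

Put the steel flanged bush, flange down, into the round nest inside the open-topped guard, setting it down gently and letting go while the gate is still open. Then swing the guard's gate shut without slamming it and press it home until its sprung latch has snapped in behind the keeper and the gate stays shut by itself, never pushing on the gate harder than about 25 newtons. Leave the other things on the bench where they are.

Things in the scene. Friction and masses are not known exactly. Their poses are not given: they have to be found in the camera images.
- bush_centre (a point): Centre (35 mm above its foot) of the loose work part: an upright steel flanged bush, 70 mm tall, about 0.5 kg: a round flange 60 mm across and 10 mm thick at the foot, and above it a plain round hub 32 mm across. Its z axis points up. It stands on the bench beside a plain sleeve; either of the two may be the nearer one.
- guard: The guard, fixed on the bench, turned up to 0.2 rad either way; origin at bench height under the nest. Axes: z up, -y out through the gateway, +x along the gateway to its hinge end. A steel base 12 mm thick with thin grey walls on three sides and the gate on the fourth: a box open at the top, inside 206 mm (x) by 200 mm (y). Wall and gate tops are 95 mm above the bench.
- nest (a point): Centre of the floor of the nest, in the middle of the guard: a round recess 70 mm across with a steel rim 10 mm high, 88 mm across outside. Its floor is 18 mm above the bench. With the bush seated, the bush's centre is 35 mm above this point. Axes as for the guard.
- gate_hinge (a point): Point on the gate's upright hinge axis at bench height, fixed on the guard, with the guard's axes. From the guard's origin it lies 95 mm along +x and 98 mm along -y.
- gate_face (a point): Point on the gate's outer face, 140 mm from the hinge axis, 55 mm above the bench: a good place to push. Axes turn with the gate: -y is the outward normal, -x runs along the gate to its free edge (40 mm farther), z up. The gate is a flat steel plate 6 mm thick, 16 to 95 mm above the bench, its mid-plane through the hinge axis. Nothing stands out from its outer face.
- gate (a joint): Gate angle in rad: 0 in line with the gateway, growing as it opens outwards (to 1.4). The hinge is slightly stiff: the gate stays where it is left. Latched, it rests somewhere between -0.07 and 0.07, depending on how the keeper was set.
- bolt (a joint): Latch bolt in m: 0 fully out, growing as it is pushed into its case (to 0.014) against a light spring (1.6 N, rising 400 N/m). Riding over the strike roller it goes in about 10 mm over the last 15 mm of the gate's travel (3 to 10 N at gate_face), then snaps back to about 0 and the push drops. If it has not snapped, the latch may spring the gate back when released.
- bolt_tip (a point): Tip of the steel latch bolt, which stands 15 mm out of the gate's free edge, 80 mm above the bench; its leading side is bevelled at 45 degrees, its back is square. The keeper, a steel bracket with a strike roller beside the gateway, is bolted in a slot up to 12 mm farther in or out than nominal; this is not measured, so where the bolt snaps is found only by feel.
- stop (a joint): Compression in m of the sprung rubber stop, a 12 mm button on the keeper that faces the inner side of the gate near its free edge: 0 free, growing as the gate presses it. The gate meets it 0.5 to 2 mm before the latched position; past that the push at gate_face rises by about 7 N per mm. With the gate latched and let go it stays about 0.5 to 2 mm pressed; not latched, it reads 0.
- sleeve_centre (a point): Bystander: centre of an upright plain steel tube 34 mm across and 70 mm tall, without flange; 35 mm above its foot.
- oilcan_centre (a point): Bystander: centre of an upright green can, 60 mm across and 130 mm tall.
- handbrush: Bystander: a hand brush lying on the bench; origin under its middle.
- spanner: Bystander: a steel spanner lying on the bench; origin under its middle.
- hammer: Bystander: a hammer lying on the bench; origin under its middle.
- offcut_centre (a point): Bystander: a 120 mm offcut of 40 mm angle steel lying on the bench; 10 mm above its underside.
Not all that is in view belongs to the job. Leave any brown look-alike of the part that bears bush_centre alone.

How it is judged:
On the way:
1. the bush stands seated in the nest, let go, with the gate still open (more than 0.4 rad) (horizontal distance between bush_centre and nest below 0.007 m and z of bush_centre in the frame of nest below 0.038 m and angle between bush_centre's own z axis and vertical below 0.1 rad and contact force between the fingers and bush below 0.1 N and value of joint gate above 0.4 rad), for 0.2 s.
At the end, for the whole second after the job is handed in: The gate is still, shut (angle below 0.08 rad) and held by its latch: bolt out again behind the roller (less than 2 mm in), stop pressed by the gate over 0.2 mm. The bush stands upright (within 0.1 rad) on the nest's floor (within 3 mm in height, 7 mm of its centre) (value of joint gate below 0.08 rad and value of joint bolt below 0.002 m and value of joint stop above 0.0002 m and velocity of joint gate between -0.05 and 0.05 rad/s and horizontal distance between bush_centre and nest below 0.007 m and z of bush_centre in the frame of nest below 0.038 m and angle between bush_centre's own z axis and vertical below 0.1 rad); the robot touches nothing.
It fails at once if the gate is pushed with more than 25 N (contact force between any of the fingers, the arm and gate above 25 N).
It fails at once if the gate is slammed (swings shut faster than 2 rad/s, about 0.35 m/s at its edge) (velocity of joint gate below -2 rad/s).
It fails at once if the bush is dropped or thrown into the nest (faster than 0.6 m/s within 60 mm of its floor) (horizontal distance between bush_centre and nest below 0.04 m and z of bush_centre in the frame of nest below 0.095 m and linear speed of bush above 0.6 m/s).
It fails at once if a bystander is moved by more than 30 mm (distance of any of sleeve_centre, oilcan_centre, handbrush, spanner, hammer, offcut_centre from where it was at the start of the episode above 0.03 m).
It also fails if it takes over 58 s, if anything falls off the work surface, if the arm or the gripper's body presses on something with over 40 N, if the wrist force passes 120 N, or if a joint passes its speed limit or range.

## Robot

A 7-joint arm with a two-finger parallel gripper is mounted at the origin on the work surface. World frame = base frame: x ahead of the robot, y to its left, z up, the work surface at z = 0. Lengths are in m, angles in rad, forces in N, time in s.
With the tool pointing down it reaches from about 0.4 to 0.9 m from the base axis. Payload 5.6 kg.
Tool frame: the origin (TCP) lies at the very end of the fingers, on their centre line; the grasp point (between the pads) lies 19 mm behind it; z points along the fingers, y is the line along which they close (so a half turn about z gives the same grasp; the last joint's range is limited). The gripper opens to 92 mm and grips with 3 to 60 N. Pads are 20 mm wide; open, the fingers measure 128 mm over their backs; the gripper's body (75 mm by 189 mm) begins 69 mm behind the grasp point.
Start: joints at [-1.316, 0.468, -0.012, 1.603, 0.006, 1.071, -0.056], TCP at [0.191, 0.621, 0.215] pointing down, gripper open.
Joint ranges: [-2.53, 2.53], [-0.31, 2.02], [-1.57, 1.55], [0.28, 2.44], [-1.29, 4.43], [0.15, 1.84], [-2.92, 2.92]. Speed limits (rad/s): [2.57, 2.57, 3.14, 3.14, 3.14, 3.14, 3.14].

## Interface

Orientations are given as a rotation vector (axis times angle).
In Python, from bench import bot gives the robot as it stands. Calls block until the motion is done:
- bot.reach(position, orientation): joint-space move of the TCP to a pose.
- bot.servo_line(position, frame=None, velocity=0.15, until_force=None): straight line of the TCP; frame=None keeps the orientation; velocity is the mean speed in m/s. With until_force (N) it stops when the force on the tool has changed by that much, and returns True; else False.
- bot.movej(angles): joint-space move.
- bot.release() and bot.grab(newtons=None): open the fingers fully, or close them until they stop; newtons is the grip in N (None keeps the last).
- bot.dwell(seconds).
- bot.inverse_kinematics(position, orientation): joint angles nearest the present ones, or None.
- bot.state(): the state.
- bot.capture(name): name is "scene" or "side" or "wrist"; returns the picture (480x640x3 uint8, red, green, blue); there is no depth.
- bot.calibration(name): a dict with "fx", "fy", "cx", "cy" (pixels), "k1" (the pictures are not rectified: a ray, as slopes to the right and down, at radius r is drawn at 1 + k1 r^2 times it, then the intrinsics apply), "R" (3x3) and "t" (3): a world point X has camera coordinates R X + t; the wrist camera has in their place "T_tool_cam" (4x4, takes a point from camera to tool coordinates, whose origin is the TCP and whose axes are the flange's). Camera axes: x right, y down, z forward; pixel columns grow to the right and rows downward; lengths in m; the calibration is good to about 2 mm. A picture is of the moment at which its call begins: read the wrist's pose just before it. calibration takes no time and is no camera call.
A pose or a line that the arm cannot do raises bot.Unreachable and nothing moves.
- bot.finish_job(): hands the job in; it is judged then, once.
The state is a dict: "time_s": time; "qpos": joint angles; "qvel": joint speeds; "joint_torque": joint torques, N m; "eef_pos": TCP position; "eef_rot": TCP orientation; "contact_force": force on the tool from outside, world axes, zero at the start; "torque": the same for the moment, N m; "opening": finger opening in m; "finger_force": force on a finger pad.
Only numpy, scipy, OpenCV 4.12 (cv2) and the standard library are available. Lean on these libraries where they do the work, as an engineer would, in place of code of your own. Each camera call takes 0.05 s, during which the arm holds its last target. There are 200 camera calls.

## Working session

There is one attempt and no reset: what is moved stays moved. The work goes in short steps, each a Python script; the robot and the scene stay as the last script left them, time stands still between calls to the robot, and variables do not carry over. Pictures are saved under pics/ and viewed, at most 10 in all, crops included, and the job is handed in when it is done.

```bash
mkdir -p pics; ls; python3 - <<'E'
from bench import bot
import cv2,numpy as np
for n in ("scene","side"):
    im=bot.capture(n); cv2.imwrite(f"pics/{n}0.png",im[:,:,::-1]); c=bot.calibration(n); print(n,{k:np.round(v,4).tolist() for k,v in c.items()})
print(bot.calibration("wrist")); s=bot.state(); print(s["time_s"],s["eef_pos"],s["eef_rot"],s["opening"])
E
```

```text
pics
scene {'fx': 482.6526, 'fy': 482.6526, 'cx': 324.6415, 'cy': 237.8563, 'k1': -0.0737, 'R': [[-0.8495, 0.5276, 0.0088], [0.2878, 0.4772, -0.8303], [-0.4423, -0.7028, -0.5572]], 't': [0.4545, -0.1126, 1.5219]}
side {'fx': 610.8733, 'fy': 610.8733, 'cx': 327.8633, 'cy': 236.5772, 'k1': -0.1655, 'R': [[0.9994, -0.0342, -0.007], [-0.0304, -0.7536, -0.6566], [0.0171, 0.6564, -0.7542]], 't': [-0.5445, 0.0758, 1.4026]}
{'fx': 335.73611902879696, 'fy': 335.73611902879696, 'cx': 330.1376734139115, 'cy': 238.38020225967043, 'k1': 0.00720207373748006, 'T_tool_cam': array([[-3.73128159e-04, -9.61335168e-01, -2.75380747e-01,
         7.74307861e-02],
       [ 9.99999768e-01, -5.15831939e-04,  4.45780296e-04,
        -3.77259154e-04],
       [-5.70594460e-04, -2.75380517e-01,  9.61335137e-01,
        -1.70560191e-01],
       [ 0.00000000e+00,  0.00000000e+00,  0.00000000e+00,
         1.00000000e+00]])}
0.1 [0.19061359 0.62086138 0.21373441] [-4.66078490e-01 -3.10671101e+00  2.51658406e-03] 0.09179542612301796
```

View pics/scene0.png

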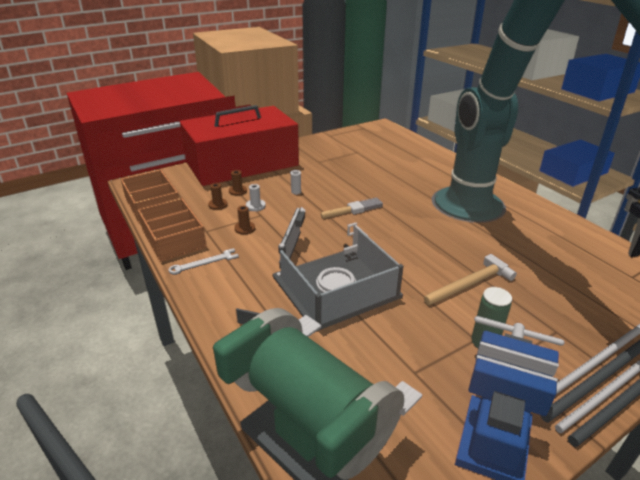

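View pics/side0.png

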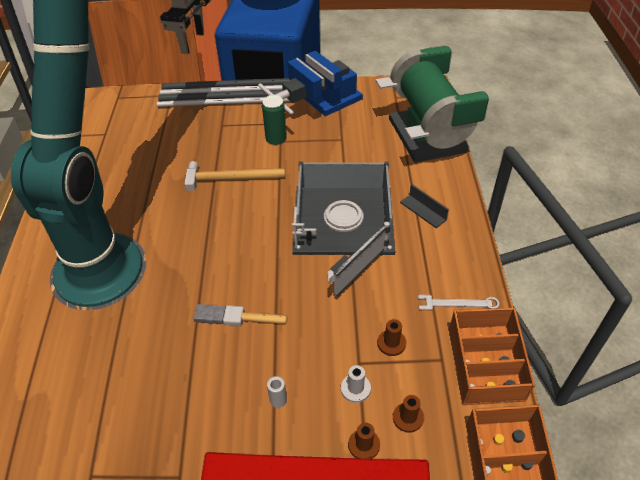

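The side view shows the guard at (343,210) with its gate partly open: hinge at (388,226), free edge at about (332,280). Candidates for the part:
- Grey flanged bush at (355,384). This fits, being steel with a flange.
- Plain tube at (277,392), which is the sleeve because it has no flange.
- Brown look-alikes at (392,337), (408,412) and (364,440), which I leave alone.

I'll confirm with a crop.

```bash
cat > h.py <<'E'
from bench import bot
import cv2,numpy as np
from scipy.spatial.transform import Rotation as Ro
def cam(n,st=None):
    c=bot.calibration(n)
    K=np.array([[c["fx"],0,c["cx"]],[0,c["fy"],c["cy"]],[0,0,1]]);D=np.array([c["k1"],0,0,0,0])
    if n=="wrist":
        T=np.eye(4);T[:3,:3]=Ro.from_rotvec(st["eef_rot"]).as_matrix();T[:3,3]=st["eef_pos"]
        W=T@c["T_tool_cam"];R=W[:3,:3].T;t=-R@W[:3,3]
    else: R,t=np.array(c["R"]),np.array(c["t"])
    return K,D,R,t
def onplane(C,px,z):
    K,D,R,t=C;p=cv2.undistortPoints(np.array(px,float).reshape(-1,1,2),K,D).reshape(-1,2)
    d=np.c_[p,np.ones(len(p))]@R;o=-R.T@t
    return o+d*((np.asarray(z)-o[2])/d[:,2])[:,None]
def proj(C,X):
    K,D,R,t=C;return cv2.projectPoints(np.array(X,float).reshape(-1,1,3),cv2.Rodrigues(R)[0],t,K,D)[0].reshape(-1,2)
def down(yaw): # tool z down, tool y (closing line) at angle yaw from world x
    y=np.array([np.cos(yaw),np.sin(yaw),0]);z=np.array([0,0,-1.]);return Ro.from_matrix(np.c_[np.cross(y,z),y,z]).as_rotvec()
E
python3 - <<'E'
from h import *
im=cv2.imread("pics/side0.png")
a=cv2.resize(im[320:460,230:440],None,fx=3.8,fy=3.8,interpolation=cv2.INTER_CUBIC)[:600]
cv2.imwrite("pics/crop1.png",a)
b=cv2.resize(im[150:300,270:460],None,fx=4,fy=4,interpolation=cv2.INTER_CUBIC);cv2.imwrite("pics/crop2.png",b)
C=cam("side")
g=lambda px,z:np.round(onplane(C,[px],[z])[0],3).tolist()
print("bush",g((357,372),.07),"sleeve",g((277,384),.07))
for p in((393,326),(411,402),(366,430)):print("brown",g(p,.07))
print("nest",g((344,214),.028),"gateHingeTop",g((388,226),.095),"free",g((332,275),.095),"back",g((300,163),.095),g((389,163),.095),"front",g((294,252),.012),g((395,252),.012))
S=cam("scene");print("scene bush",onplane(S,[(255,187)],[.07]),"nest",onplane(S,[(336,280)],[.028]))
E
```

```text
bush [0.589, -0.324, 0.07] sleeve [0.438, -0.344, 0.07]
brown [0.668, -0.224, 0.07]
brown [0.685, -0.391, 0.07]
brown [0.598, -0.442, 0.07]
nest [0.588, 0.125, 0.028] gateHingeTop [0.68, 0.022, 0.095] free [0.55, -0.11, 0.095] back [0.485, 0.238, 0.095] [0.704, 0.229, 0.095] front [0.467, 0.024, 0.012] [0.701, 0.014, 0.012]
scene bush [[ 0.58598685 -0.3154597   0.07      ]] nest [[0.58994322 0.13908769 0.028     ]]
```

View pics/crop1.png

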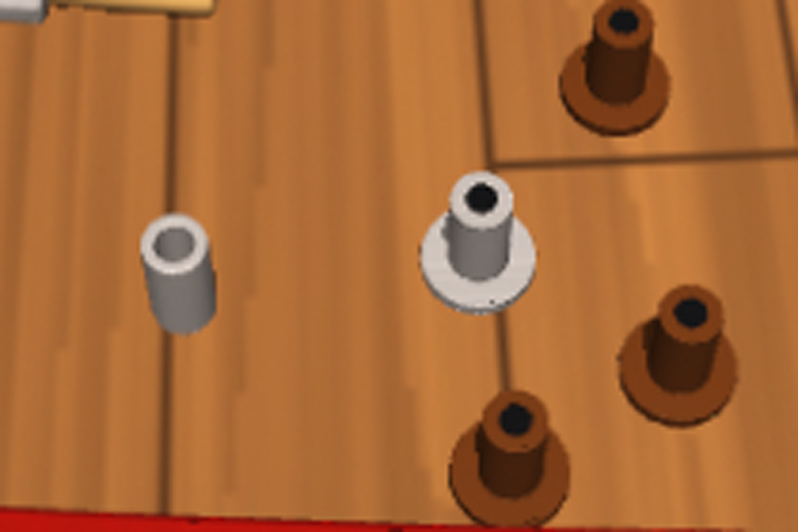

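View pics/crop2.png

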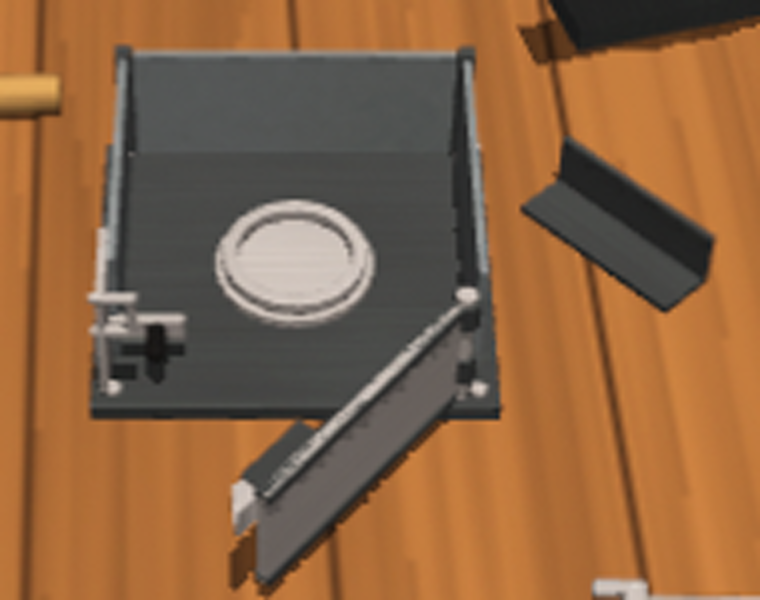

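The crop confirms it: the grey flanged bush, bore at side pixel (357,372), is the part. The tube to its left has no flange and the other three are brown. Two views agree to within about 10 mm (bush near (0.588,-0.32), nest near (0.589,0.13)). The guard yaw is about -0.03 and the gate about 0.8 rad open. I'll move now and look at both from near with the wrist camera.

```bash
python3 - <<'E'
from h import *
import pickle
p=bot.state()["eef_pos"]
bot.servo_line([p[0],p[1],0.36],velocity=0.4)
out={}
for n,P in(("nest",[.588,.09,.33]),("bush",[.588,-.34,.22])):
    bot.reach(P,down(0)); bot.dwell(.15); st=bot.state(); im=bot.capture("wrist"); out[n]=(st,im)
    cv2.imwrite(f"pics/w_{n}.png",im[:,:,::-1]); print(n,st["time_s"],np.round(st["eef_pos"],3),np.round(st["qpos"],2))
    C=cam("wrist",st); print(proj(C,[[.588,.13,.028],[.588,-.32,.07]]).round())
pickle.dump(out,open("o.pkl","wb"))
cv2.imwrite("pics/w_both.png",np.hstack([cv2.resize(cv2.imread(f"pics/w_{n}.png"),(400,300)) for n in out]))
E
```

```text
nest 3.1333 [0.588 0.091 0.33 ] [-0.7   0.3   0.62  1.64 -0.18  1.26 -0.04]
[[330. 171.]
 [330. 454.]]
bush 4.9667 [ 0.589 -0.339  0.22 ] [-0.02  0.59  0.75  1.56 -0.43  1.16  0.81]
[[ 330. -441.]
 [ 329.  206.]]
```

View pics/w_both.png

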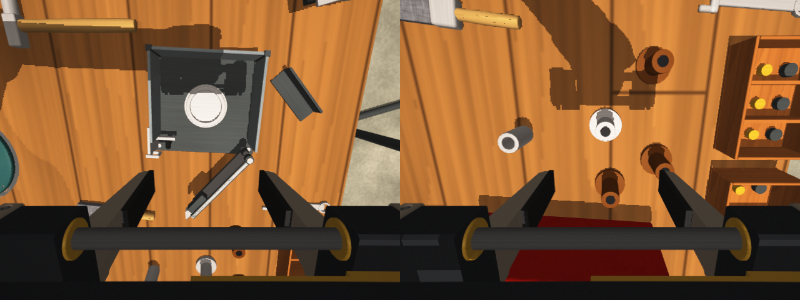

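Left half: nest ring at full-frame (330,170), gate to its lower right. Right half: the bush with its bore at about (329,208) and the tube to the left. Next I'll refine both from masks.

```bash
python3 - <<'E'
from h import *
import pickle
out=pickle.load(open("o.pkl","rb"))
st,im=out["nest"];C=cam("wrist",st)
hsv=cv2.cvtColor(im,cv2.COLOR_RGB2HSV)
# rim: bright unsaturated
m=((hsv[...,2]>130)&(hsv[...,1]<50)).astype(np.uint8)
for c in cv2.findContours(m,0,2)[0]:
    if cv2.contourArea(c)>800 and abs(c[:,0].mean(0)-[330,171]).max()<25:
        for z in(.022,.028):
            P=onplane(C,cv2.convexHull(c)[:,0],z)[:,:2]; (x,y),r=cv2.minEnclosingCircle(P.astype(np.float32)); print("nest",z,x,y,2*r)
            A=np.c_[P,np.ones(len(P))];s=np.linalg.lstsq(A,(P**2).sum(1),rcond=None)[0]; print("  fit",s[:2]/2,2*np.sqrt(s[2]+(s[:2]/2)@(s[:2]/2)))
st,im=out["bush"];C=cam("wrist",st);hsv=cv2.cvtColor(im,cv2.COLOR_RGB2HSV)
m=((hsv[...,2]>95)&(hsv[...,1]<60)).astype(np.uint8)
for c in cv2.findContours(m,0,2)[0]:
    if cv2.contourArea(c)>300 and abs(c[:,0].mean(0)-[330,200]).max()<30:
        P=onplane(C,cv2.convexHull(c)[:,0],.01);e=cv2.minAreaRect(P[:,:2].astype(np.float32));print("flange",e)
d=((hsv[...,2]<60)).astype(np.uint8)
for c in cv2.findContours(d,0,2)[0]:
    if 15<cv2.contourArea(c)<400 and abs(c[:,0].mean(0)-[329,208]).max()<20:
        P=onplane(C,c[:,0],.07)[:,:2]; print("bore",cv2.minEnclosingCircle(P.astype(np.float32)),c[:,0].mean(0))
# bright hub top 
cv2.imwrite("pics/cropw.png",np.hstack([cv2.resize(out["bush"][1][150:260,275:385,::-1],(400,400),interpolation=2),cv2.resize(out["nest"][1][60:280,220:440,::-1],(400,400),interpolation=2)]))
E
```

```text
nest 0.022 0.585970401763916 0.13090787827968597 0.09700523316860199
  fit [0.58610876 0.13067403] 0.09589036577903835
nest 0.028 0.5859935283660889 0.131373792886734 0.09579131752252579
  fit [0.58613014 0.13114295] 0.09468794458582191
flange ((0.5875787138938904, -0.32443833351135254), (0.05848468467593193, 0.05846332758665085), 44.41875457763672)
```

View pics/cropw.png

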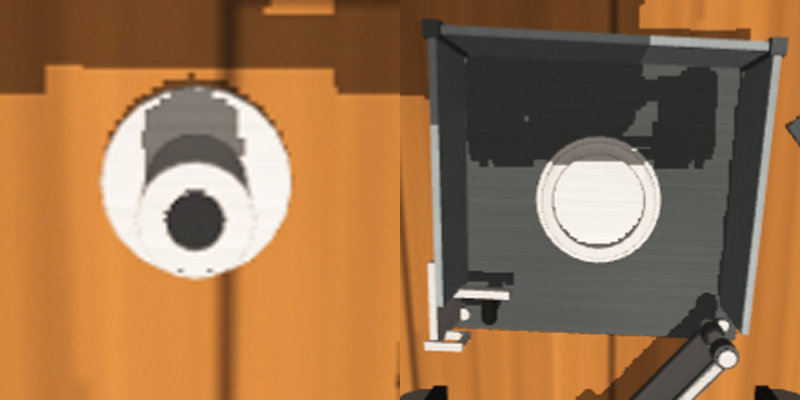

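The bush flange sits at (0.5876,-0.3244) with a 58.5 mm diameter (60 expected). The nest recess is at (0.586,0.131), about 70 mm across, so both fit. Now I'll grasp.

```bash
python3 - <<'E'
from h import *
bx,by=.5876,-.3244
bot.servo_line([bx,by,.12],velocity=.3)
bot.servo_line([bx,by,.032],velocity=.12,until_force=8)
s=bot.state();print(np.round(s["eef_pos"],4),np.round(s["contact_force"],2))
bot.grab(30);s=bot.state();print(s["opening"],s["finger_force"])
bot.servo_line([bx,by,.25],velocity=.25)
nx,ny=.586,.131
bot.reach([nx,ny,.25],down(0));bot.dwell(.2)
bot.servo_line([nx,ny,.16],velocity=.2);bot.dwell(.2)
s=bot.state();print(s["time_s"],np.round(s["eef_pos"],4),s["opening"],np.round(s["contact_force"],2),np.round(s["qpos"],2))
im=bot.capture("wrist");cv2.imwrite("pics/w2.png",im[:,:,::-1])
C=cam("wrist",s);print(proj(C,[[nx,ny,.028],[nx,ny,.128+.07],[nx,ny,.128]]))
E
```

```text
[ 0.5881 -0.325   0.0328] [-0.03 -0.42  0.63]
0.03130254668029431 30.00002682209015
11.0083 [0.5871 0.1311 0.1616] 0.03182427003878088 [ 0.13  0.37 -3.09] [-0.83  0.52  0.74  1.81 -0.42  0.97  0.09]
[[328.38961335 228.75703865]
 [327.79696347 322.18473312]
 [328.14923604 266.68939103]]
```

View pics/w2.png

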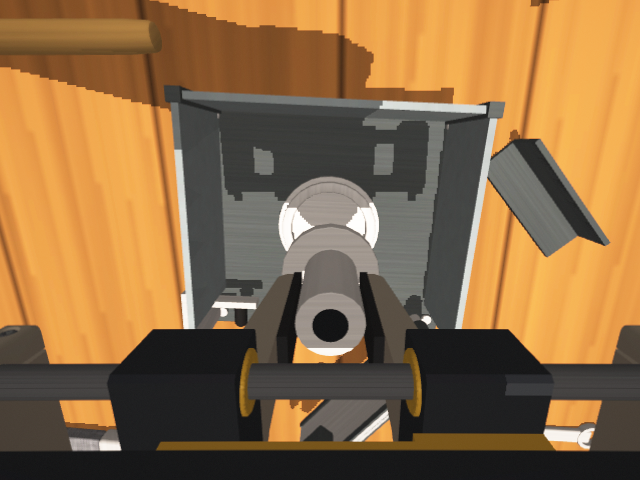

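Bush held, its bore at (330,325) against a predicted (328,322). The nest ring at (329,228) matches the prediction. I'll lower it gently with a 1 mm correction.

```bash
python3 - <<'E'
from h import *
nx,ny=.5852,.132
bot.servo_line([nx,ny,.075],velocity=.12)
s0=bot.state()
hit=bot.servo_line([nx,ny,.048],velocity=.03,until_force=5)
s=bot.state();print(hit,np.round(s["eef_pos"],4),np.round(s["contact_force"]-s0["contact_force"],2))
if s["eef_pos"][2]<.055:
    bot.release();bot.dwell(.2)
    s=bot.state();bot.servo_line([nx,ny,.2],velocity=.25)
    bot.servo_line([.587,.09,.33],velocity=.3);bot.dwell(.3);s=bot.state()
    im=bot.capture("wrist");cv2.imwrite("pics/w3.png",im[:,:,::-1])
    cv2.imwrite("pics/w3c.png",cv2.resize(im[60:360,170:490,::-1],(640,600)))
    C=cam("wrist",s);print(s["time_s"],s["eef_pos"],proj(C,[[.586,.131,.028],[.586,.131,.088]]))
E
```

```text
True [0.5848 0.1319 0.0499] [ 0.   -0.02  9.05]
15.55 [0.58648755 0.09039033 0.32873318] [[330.87747973 169.61783637]
 [330.71931521 173.58422918]]
```

View pics/w3c.png

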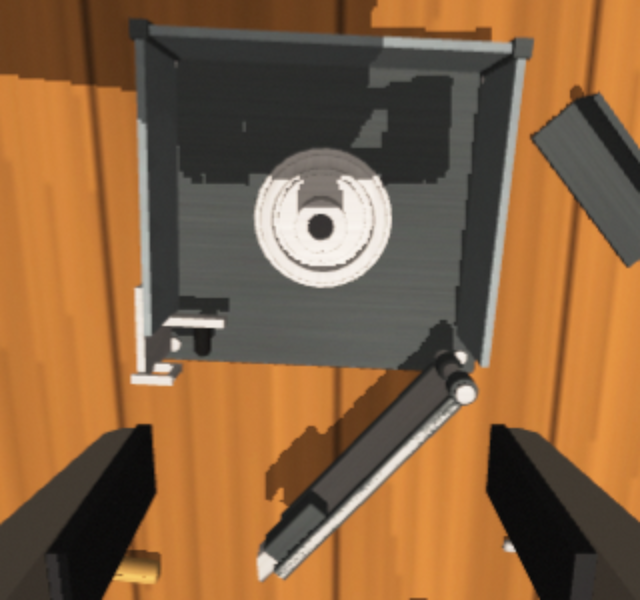

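Bush seated: it touched down at z=0.0499 as expected, with its bore at crop (320,226), within a millimetre of the nest centre. The gate is still about 0.77 rad open, hinge cap at crop (463,393). Next I'll close the fingers and go outside the gate to start swinging it.

```bash
cat >> h.py <<'E'
PSI=-.039
N=np.array([.586,.131])
def hinge(): 
    c,s=np.cos(PSI),np.sin(PSI);return N+np.array([[c,-s],[s,c]])@[.095,-.098]
def pose(th,off,z=.04,r=.14):
    a=PSI+th;p=hinge()-r*np.array([np.cos(a),np.sin(a)])+off*np.array([np.sin(a),-np.cos(a)]);return [p[0],p[1],z],down(a)
def fn(th):
    s=bot.state();f=s["contact_force"];a=PSI+th;return f[0]*np.sin(a)-f[1]*np.cos(a),s
E
python3 - <<'E'
from h import *
s=bot.state();C=cam("wrist",s);q=lambda x,y:(170+x/2,60+y/2)
P=onplane(C,[q(140,30),q(523,45),q(463,393),q(283,575)],.095);print(P.round(4),"psi",np.arctan2(*(P[1]-P[0])[1::-1]),"hinge",hinge())
g=P[2]-P[3];print("gate ang",np.arctan2(g[1],g[0])-PSI)
bot.grab(20)
th=.80
p,R=pose(th,.055,.2);bot.reach(p,R)
p,R=pose(th,.055);bot.servo_line(p,velocity=.2);bot.dwell(.1)
f0,s=fn(th);print(s["time_s"],"base",f0,np.round(s["eef_pos"],3),p,s["opening"])
p,R=pose(th,.010);hit=bot.servo_line(p,velocity=.04,until_force=2.5)
f,s=fn(th);a=PSI+th
d=np.array(s["eef_pos"][:2])-hinge();print(hit,f-f0,"off",d@[np.sin(a),-np.cos(a)],s["time_s"])
E
```

```text
[[ 0.4865  0.2381  0.095 ]
 [ 0.6973  0.2305  0.095 ]
 [ 0.6764  0.0277  0.095 ]
 [ 0.56   -0.1055  0.095 ]] psi -0.036205406175557335 hinge [0.67710673 0.02937046]
gate ang 0.8912255771443391
19.05 base 0.549948080284204 [ 0.615 -0.107  0.042] [np.float64(0.6136567151909448), np.float64(-0.10700804240016284), 0.04] 0.0006567083066603361
False -0.39750374296835933 off 0.010222984127203833 20.325
```

```bash
python3 - <<'E'
from h import *
f0=.5
for th in (.7,.6,.5,.42,.36,.3):
    p,R=pose(th,.013);hit=bot.servo_line(p,R,velocity=.06,until_force=6);f,s=fn(th);print(th,hit,round(f-f0,2),s["time_s"])
    if hit:break
im=bot.capture("wrist");cv2.imwrite("pics/w4.png",im[:,:,::-1]);print(np.round(s["eef_pos"],4),np.round(pose(th,.013)[0],4))
E
```

```text
0.7 False -0.57 20.6583
0.6 False -1.11 21.0417
0.5 False -1.24 21.425
0.42 False -0.23 21.7583
0.36 False -0.35 22.05
0.3 False -0.01 22.3417
[ 0.5453 -0.0195  0.04  ] [ 0.5452 -0.0193  0.04  ]
```

View pics/w4.png

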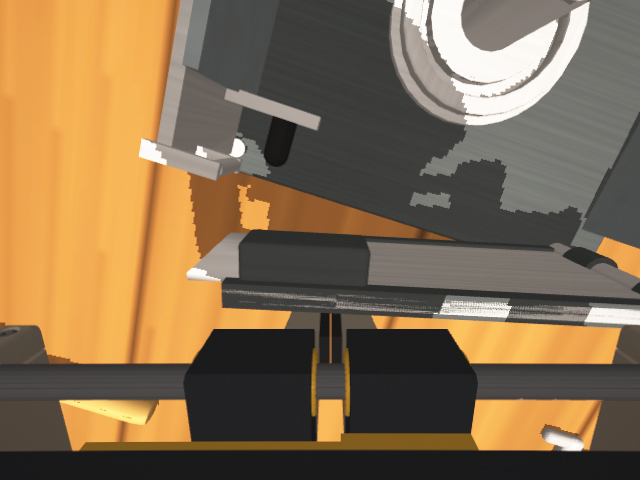

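The picture shows the gate, bevelled bolt at (205,272), riding in front of the closed fingers. The keeper and roller are at (240,148) and the bush is standing in the nest. Next is the fine force-guided phase.

```bash
cat > push.py <<'E'
from h import *
import sys
th,end,step=map(float,sys.argv[1:4]);log=[];pk=0
for c in sys.argv[4:]:
    p,R=pose(float(c),.013);print(c,bot.servo_line(p,R,velocity=.05,until_force=5))
b=np.mean([fn(th)[0] for _ in range(3)]) if False else 0.4
while th>end:
    th-=step;p,R=pose(th,.013);bot.servo_line(p,R,velocity=.02,until_force=8);f,s=fn(th);f-=b;log.append((round(th,4),round(f,1)))
    pk=max(pk,f)
    if f>17 or (pk>3 and f<pk-2.):break
print(log,"peak",pk,s["time_s"],np.round(s["eef_pos"],4),np.round(p,4))
E
python3 push.py .19 -.10 .005 .24 .19
```

```text
.24 False
.19 False
[(0.185, np.float64(-0.3)), (0.18, np.float64(0.3)), (0.175, np.float64(0.2)), (0.17, np.float64(0.1)), (0.165, np.float64(-1.4)), (0.16, np.float64(-0.2)), (0.155, np.float64(-0.4)), (0.15, np.float64(-0.1)), (0.145, np.float64(0.2)), (0.14, np.float64(-0.1)), (0.135, np.float64(-0.8)), (0.13, np.float64(0.1)), (0.125, np.float64(0.4)), (0.12, np.float64(-0.0)), (0.115, np.float64(-0.5)), (0.11, np.float64(-0.1)), (0.105, np.float64(0.2)), (0.1, np.float64(2.3)), (0.095, np.float64(3.7)), (0.09, np.float64(3.9)), (0.085, np.float64(4.3)), (0.08, np.float64(4.4)), (0.075, np.float64(5.9)), (0.07, np.float64(5.8)), (0.065, np.float64(6.3)), (0.06, np.float64(5.8)), (0.055, np.float64(6.2)), (0.05, np.float64(6.6)), (0.045, np.float64(7.6)), (0.04, np.float64(7.2)), (0.035, np.float64(2.1))] peak 7.569972816067358 30.75 [0.5371 0.0169 0.04  ] [0.5371 0.0169 0.04  ]
```

Clear ride-up, peaking at 7.6 N at the bolt, then a drop to 2.1 N at about 0.035. I'll press slightly further to confirm the stop stiffness, then back off and watch.

```bash
python3 - <<'E'
from h import *
th=.035;log=[]
while th>-.02:
    th-=.0025;p,R=pose(th,.013);bot.servo_line(p,R,velocity=.01,until_force=6);f,s=fn(th);f-=.4;log.append((round(th,4),round(f,1)))
    if f>10:break
print(log,s["time_s"])
p,R=pose(th,.013+.004);bot.servo_line(p,velocity=.02);log=[round(fn(th)[0],1)]
p,R=pose(th,.05);bot.servo_line(p,velocity=.06);bot.dwell(.2);log.append(round(fn(th)[0],1))
p,R=pose(th,.05,.2);bot.servo_line(p,velocity=.25)
p,R=pose(th,-.06,.3);bot.servo_line(p,velocity=.3);bot.dwell(.3);s=bot.state();print(log,s["time_s"])
im=bot.capture("wrist");cv2.imwrite("pics/w5.png",im[:,:,::-1])
C=cam("wrist",s);P=[]
for g in(0,.02,.035,.05):
    q=pose(g,0,.095,.18)[0];P.append(q)
print(proj(C,P).round(1),proj(C,[[*hinge(),.095],[*N,.088]]).round(1))
cv2.imwrite("pics/w5c.png",cv2.resize(im[60:360,170:490,::-1],(640,600)))
E
```

```text
[(0.0325, np.float64(-0.0)), (0.03, np.float64(-0.7)), (0.0275, np.float64(-0.3)), (0.025, np.float64(-0.9)), (0.0225, np.float64(-0.4)), (0.02, np.float64(-1.1)), (0.0175, np.float64(0.4)), (0.015, np.float64(-0.2)), (0.0125, np.float64(0.3)), (0.01, np.float64(0.0)), (0.0075, np.float64(0.4)), (0.005, np.float64(2.2)), (0.0025, np.float64(4.3)), (0.0, np.float64(5.5)), (-0.0025, np.float64(6.0)), (-0.005, np.float64(7.2)), (-0.0075, np.float64(6.7)), (-0.01, np.float64(7.5)), (-0.0125, np.float64(9.5)), (-0.015, np.float64(7.7)), (-0.0175, np.float64(9.1)), (-0.02, np.float64(9.5)), (-0.0225, np.float64(10.8))] 36.5
[np.float64(5.1), np.float64(-0.7)] 39.4833
[[296.8 264.9]
 [297.  267.8]
 [297.2 269.9]
 [297.4 272. ]] [[448.8 261.4]
 [368.3 179.2]]
```

View pics/w5c.png

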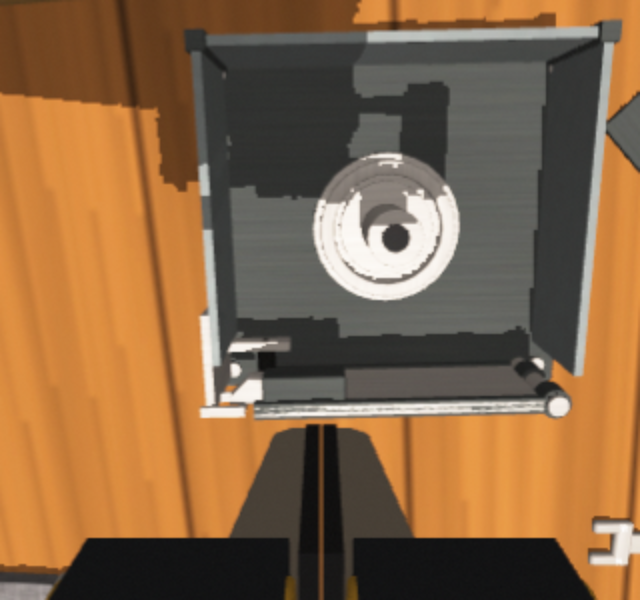

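The force trace reads as follows: the bolt rode up from 0.10 to 0.037, then ran flat over the roller at about 0 N, and the stop met the gate at about 0.0065. I pressed the stop to only about 10 N (1.5 mm) and saw a small dip at -0.015, so the latching is plausible but not certain. In the picture the gate stands at about 0 rad, end at crop (255,409), with the bolt out at (240,388) beside the roller. I'll touch the gate again to find its rest position, press to about 16 N, and compare the touch positions.

```bash
python3 - <<'E'
from h import *
def off():
    s=bot.state();a=PSI;return round(float((np.array(s["eef_pos"][:2])-hinge())@[np.sin(a),-np.cos(a)])*1e3,2),round(float(fn(0)[0]),1),round(s["time_s"],2)
p,R=pose(0,.04,.2);bot.servo_line(p,R,velocity=.3)
p,R=pose(0,.022);bot.servo_line(p,velocity=.25);bot.dwell(.15);print("free",off())
L=lambda o,v,f=None:bot.servo_line(pose(0,o)[0],velocity=v,until_force=f)
print("touch1",L(.006,.015,3),off())
print("press",L(.004,.008,12),off())
bot.dwell(.1);print("held",off())
L(.022,.04);bot.dwell(.1);print("free",off())
print("touch2",L(.006,.015,3),off())
L(.022,.05)
print("end",off())
E
```

```text
free (21.76, -0.5, 41.1)
touch1 True (14.31, 1.1, 41.74)
press True (14.62, 3.1, 42.51)
held (14.6, 3.9, 42.61)
free (21.61, 0.5, 43.06)
touch2 True (14.77, 1.0, 43.68)
end (22.45, -0.5, 43.98)
```

```bash
python3 - <<'E'
from h import *
a=PSI;n=np.array([np.sin(a),-np.cos(a)])
f0=np.array(bot.state()["contact_force"]);print("f0",f0.round(1))
bot.servo_line(pose(0,.0165)[0],velocity=.05)
o=.0160
while o>.0075:
    bot.servo_line(pose(0,o)[0],velocity=.01);s=bot.state();f=np.array(s["contact_force"])-f0
    print(round(o*1e3,1),round(float((np.array(s["eef_pos"][:2])-hinge())@n)*1e3,2),f.round(1),round(s["time_s"],2))
    if np.linalg.norm(f)>15:break
    o-=.0006
E
```

```text
f0 [-0.3  0.5  0.5]
16.0 15.95 [ 0.5 -0.8 -0.8] 44.49
15.4 15.38 [ 0.6 -0.5 -0.7] 44.74
14.8 14.82 [ 0.8 -0.2 -1.1] 44.99
14.2 14.73 [-0.3 -2.4 -1.5] 45.24
13.6 14.62 [-0.4 -6.  -0.6] 45.49
13.0 14.51 [-0.4 -7.2 -0.1] 45.74
12.4 14.39 [-0.  -7.9 -0.4] 45.99
11.8 14.25 [ 0.  -8.7  0.2] 46.24
11.2 14.08 [ -0.3 -10.1  -1.3] 46.49
10.6 13.96 [ -0.9 -11.3  -0.9] 46.74
10.0 13.79 [ -0.6 -12.1  -0.4] 46.99
9.4 13.68 [ -0.4 -13.1  -0.1] 47.24
8.8 13.52 [  0.1 -13.2  -1.2] 47.49
8.2 13.38 [ -0.4 -14.6  -1.5] 47.74
7.6 13.26 [  0.5 -15.4  -1.7] 47.99
```

The profile is conclusive. Contact comes at 14.78 mm, the force jumps stiffly to about 6 N (latch preload, about 0.9 mm of stop compression), and then rises a steady 7 N/mm up to 15 N. The gate is latched. I'll retreat and hand in.

```bash
python3 - <<'E'
from h import *
bot.servo_line(pose(0,.017)[0],velocity=.03)
bot.servo_line(pose(0,.04)[0],velocity=.1);bot.servo_line(pose(0,.06,.2)[0],velocity=.25);bot.dwell(.2)
print(bot.state()["time_s"],bot.finish_job())
E
```

```text
the job is handed in; nothing more can be done
49.8333 None
```

The job is handed in at 49.8 s: the bush is seated in the nest and released with the gate open, and the gate is shut. I read the latch as engaged from the force profile, not directly. My measured push stayed below about 16 N, and I saw no contact with the other things on the bench.

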